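# Lock a plug-in sensor module into its rack

### The arm

A 6-joint arm with a two-finger parallel gripper is mounted at the origin on the work surface. World frame = base frame: x ahead of the robot, y to its left, z up, the work surface at z = 0. Lengths are in m, angles in degrees, forces in N, time in s.
With the tool pointing down it reaches from about 0.25 to 0.725 m from the base axis. Payload 9.7 kg.
Tool frame: the origin (TCP) lies at the very end of the fingers, on their centre line; the grasp point (between the pads) lies 19 mm behind it; x points along the fingers, y is the direction in which the jaws open and shut, and the axes are right-handed (so a half turn about x gives the same grasp; the last joint's range is limited). The gripper opens to 85 mm and grips with 20 to 120 N. Pads are 22 mm wide; open, the fingers measure 114 mm over their backs; the gripper's body (76 mm by 85 mm) begins 54 mm behind the grasp point. The pads swing forward as they close: fully open they stand 13 mm farther back than shut.
Start: joints at [-75.229, 4.979, 10.078, 95.1, 0, 90], TCP at [0.14, -0.532, 0.231] pointing down, gripper open.
Joint ranges: [-179.16, 179.16], [-48.56, 103.87], [-65.8, 70.77], [-126.05, 130.52], [-82.76, 87.17], [-180, 180]. Speed limits (degrees/s): [127.2, 127.2, 147.25, 180, 180, 180].

### API

Orientations are given as [roll, pitch, yaw] about the fixed x, y, z axes, in that order (R = Rz(yaw) Ry(pitch) Rx(roll)).
In Python, from workcell import get_obs, cams, bot gives the robot as it stands.
- The arm moves only by the tool apply_moves, never from a script. Its argument "rows" is a list that holds one entry, the list of rows, each a list of 7 numbers: the shift along the tool's x, y, z in mm, then the turn, a rotation vector about the tool's x, y, z in rad, then the opening, from 0 (shut) to 1 (fully open). A call has 1 to 20 rows; each row is the pose to reach, as a shift and turn from the pose measured when the call began, along the tool's axes at that moment; what a row does not reach only later rows make up. A row lasts 1/10 s, in which the tool goes at most 50 mm and 8.59 degrees, less where a joint would pass 70% of its speed; a pose out of reach is approached as far as the arm can. A call with a gripper value outside its range is refused whole. The fingers move at their own pace and stop on an object; "newtons" is the grip in N (left out, the last holds). Time passes only in rows, so rows that repeat a pose let the fingers close. It gives the time, the measured TCP pose, the force and the opening at its end, in the units of the state.
- get_obs(): the state, without advancing time (a new reading comes with each control period).
- cams.camera(name): name is "scene" or "top" or "wrist"; returns a dict with "pixels" (480x640x3 uint8, red, green, blue), "range_z" (480x640 float32, m along the optical axis (not along the pixel's ray), 0 where there is no reading), "fx", "fy", "cx", "cy" (pixels), "eye" and "attitude" of the camera in the world. Camera axes: x right, y up, looking along -z (the intrinsics and any distortion apply to the point x, -y, -z); pixel columns grow to the right and rows downward; lengths in m; the calibration is good to about 2 mm. A picture is of the moment at which its call begins.
- bot.job_done(): hands the job in, once; it reports no verdict.
Trained networks look in a picture, given as the dict that the camera call returned (one of the last four; its "shot" number tells which), for a name from the list of things; names that differ only in an ending like _2 or _b are one class to them, and where a whole thing is asked for, a point or a joint stands for the part that bears it (a point fixed in the world has none). Each returns a list of dicts, best first, with "confidence" (0 to 1); they miss things now and then, are a little off and sometimes report something else, mostly with a low value. They report only what shows in the picture. A call takes as long as a camera call. They do not tell look-alikes from the thing itself.
- cams.find_in(label, picture): "at" ([x, y, z] in m, in world coordinates, good to about 4 mm: the middle of the surface that is visible of it).
The state is a dict: "time": time; "q": joint angles; "qd": joint speeds; "joint_efforts": joint torques, N m; "ee_pos": TCP position; "tcp_rot": TCP orientation; "wrist_force": force on the tool from outside, world axes, zero at the start; "torque": the same for the moment, N m; "opening": finger opening in m.
Only numpy, scipy, OpenCV 4.12 (cv2) and the standard library are available. Lean on these libraries where they do the work, as an engineer would, in place of code of your own. Each camera call takes 0.05 s, during which the arm holds its last target.

### The job

Plug the loose sensor module down into the empty bay of the three-bay rack, its wing stud over the slot in the bay, until its face plate sits flush on the bay. Then push the sprung wing stud in and turn it a quarter turn clockwise until it locks, and let go: the stud must have sprung back up into its catch, with the wing crosswise like those of its neighbours. Press no harder than is needed to feel the stud bottom, do not force anything, and leave the other things on the desk where they are.

Things in the scene. Friction and masses are not known exactly. Their poses are not given: they have to be found in the camera images.
- handle (a point): The loose module's black pull handle, taken from above: a level bar 40 mm long (x), 10 mm wide (y), 12 mm high, 18 mm clear above the face plate. This point: the bar's centre, 24 mm above the face plate's top, over the centre of mass. Axes: x along the module from its stud end to its socket end (four small round sockets), z up. The stud's axis is at x = -75 mm. Module about 0.37 kg, standing upright.
- block (a point): Centre of the module's block, the part that goes down into the bay: 80 (x) x 44 (y) x 45 mm deep, its lowest 10 mm tapered in by 4 mm a side as a lead-in. It lies 8 mm towards +x from the handle, from 73 to 28 mm below the handle's centre. Above it the aluminium face plate, 153 x 56 x 4 mm, reaches from x = -98 to +55 mm of the handle. Axes as the handle.
- wing (a point): Centre of the steel wing on the module's sprung quarter-turn stud: a flat bar 34 mm long (x), 10 mm thick (y), 20 mm high, 34 mm above the face plate when free. It stands on a round flange, 36 mm across and 4 mm thick, top 10 mm below this point, on which fingertips may press. It sinks and turns with the stud: unlocked along the module, locked across it. 55 mm clear to the handle.
- bay_mouth (a point): On the deck (top face) of the empty bay, below the handle's place: with the module home the handle's centre is 28 mm straight above this point and the x axes agree. The pocket for the block reaches from x = -33 to +49 mm, is 46 mm wide (1 mm clearance a side) and 59 mm deep, so the block does not touch bottom: the face plate lands on the deck.
- bay_slot (a point): Centre of the stud's slot in the steel deck of the empty bay, 75 mm towards -x from bay_mouth: 28 mm (x) x 9.6 mm (y). The stud's cross pin, 22 mm long, 5 mm thick and parallel to the wing, drops through it when the module seats. Axes as bay_mouth.
- bay: The empty bay unit, grey, 162 x 65 mm and 65 mm high, fixed; origin on its underside, 65 mm below bay_mouth. It is one of three bays 70 mm apart side by side (along y) in a dark steel rack, deck 75 mm above the desk; the other two hold identical modules, locked, wings crosswise. Any of the three may be the empty one.
- stud: The sprung stud as a whole (wing, flange, shank and cross pin), steel; origin on its axis, at the top of the face plate while it is free.
- stud_push (a joint): How far the stud is pushed in, m; 0 free. Its spring pushes back with 4 N at 0 and 0.4 N more per mm. It can turn only when pushed past the catch, whose depth differs each time and cannot be seen: turning is free from some depth between 8.5 and 15.5 mm on, and the stud bottoms hard 1.7 mm deeper (10.2 to 17.2 mm, at 8 to 11 N): find the bottom by feel, hold it there and turn.
- stud_turn (a joint): Turn of the stud, rad, clockwise seen from above: 0 unlocked, about 1.57 locked, end stop 1.62. Friction 0.03 N m plus the pin's rubbing. Let go between about 1.4 and the stop, it springs up 5 mm into the catch (to between 3.5 and 10.5 mm pushed in) and cannot turn back. Short of that it stays down at the turning depth, or springs right out: not locked.
- blank: plain aluminium blanking plate, 153 x 56 x 5 mm, taken off the empty bay and lying on the desk (leave it where it is)
- driver: black-handled screwdriver lying on the desk (leave it where it is)
- probe: brass temperature probe, 75 mm long, lying on the desk (leave it where it is)
- remote: black remote control, 150 mm long, lying on the desk (leave it where it is)
- mug: white mug, 80 mm across, 92 mm high (leave it where it is)
- marker: marker pen lying on the desk (leave it where it is)
- sparkplug: spark plug, 70 mm long, lying on the desk (leave it where it is)
Things that resemble listed ones, but are neither listed nor needed, are in the scene too. Leave any blue or yellow look-alike of the part that bears handle alone.

How it is judged (in metres and radians):
On the way, in this order (a step that is already met when the one before it is completed fails the run):
1. the module is fully down in the empty bay, its stud not yet turned (z of handle in the frame of bay_mouth between 0.026 and 0.0297 m and x of handle in the frame of bay_mouth between -0.003 and 0.003 m and y of handle in the frame of bay_mouth between -0.003 and 0.003 m and angle between the x axis of handle and the x axis of bay_mouth, either way round below 0.06 rad and angle between handle's own z axis and vertical below 0.04 rad and value of joint stud_turn below 0.35 rad), for 0.2 s.
2. the stud is pushed in past its catch, still unturned (z of handle in the frame of bay_mouth between 0.026 and 0.0297 m and x of handle in the frame of bay_mouth between -0.003 and 0.003 m and y of handle in the frame of bay_mouth between -0.003 and 0.003 m and angle between the x axis of handle and the x axis of bay_mouth, either way round below 0.06 rad and angle between handle's own z axis and vertical below 0.04 rad and value of joint stud_push above 0.008 m and value of joint stud_turn below 0.45 rad), for 0.05 s.
At the end, for the whole second after the job is handed in: The module sits in the empty bay with its face plate flush (within 1.7 mm in height, 3 mm sideways, 0.06 rad), the stud is turned at least 1.3 rad clockwise and has sprung back up into its catch (pushed in between 2.5 and 10.9 mm), at rest, and everything else is where it was (z of handle in the frame of bay_mouth between 0.026 and 0.0297 m and x of handle in the frame of bay_mouth between -0.003 and 0.003 m and y of handle in the frame of bay_mouth between -0.003 and 0.003 m and angle between the x axis of handle and the x axis of bay_mouth, either way round below 0.06 rad and angle between handle's own z axis and vertical below 0.04 rad and value of joint stud_turn above 1.3 rad and value of joint stud_push between 0.0025 and 0.0109 m and velocity of joint stud_turn between -0.05 and 0.05 rad/s); the robot touches nothing.
It fails at once if the stud is jammed against the bay (its hard bottom or the sides of its catch) with more than 20 N (contact force between stud and bay above 20 N).
It fails at once if the bay is loaded with more than 60 N (the module or stud was forced) (contact force between bay and anything else above 60 N).
It fails at once if another thing on the desk was moved by more than 20 mm (distance of any of blank, driver, probe, remote, mug, marker, sparkplug from where it was at the start of the episode above 0.02 m).
It also fails if it takes over 58 s, if anything falls off the work surface, if the arm or the gripper's body presses on something with over 40 N, if the wrist force passes 120 N, or if a joint passes its speed limit or range.

## Working session

There is one attempt and no reset: what is moved stays moved. The work goes in short steps, Python scripts to look and compute and a tool call to move; the robot and the scene stay as the last step left them, time stands still between calls to the robot, and variables do not carry over. Pictures are saved under pics/ and viewed, and the job is handed in when it is done.

Besides the shell and the picture viewer there is one more tool, called after "Request:" as name([rows], argument=value, ...), one row to a line, values as JSON. apply_moves: Moves the arm, as the interface text tells. Its arguments: {"type":"object","properties":{"rows":{"type":"array"},"newtons":{"type":"number"}},"required":["rows"]}

```bash
ls; mkdir -p pics
python3 - <<'E'
from workcell import get_obs,cams,bot
import cv2
print(get_obs())
for n in("scene","top","wrist"):
    p=cams.camera(n); cv2.imwrite(f"pics/{n}0.png",p["pixels"][:,:,::-1])
    print(n,p["fx"],p["cx"],p["cy"],p["eye"],p["attitude"],p.keys())
    for l in("handle","wing","bay_mouth","bay_slot","bay","block"):
        try: print(l,[( [round(float(v),4) for v in d["at"]],round(d["confidence"],2)) for d in cams.find_in(l,p)][:5])
        except Exception as e: print(l,e)
E
```

```text
pics
{'time': 0.0, 'q': array([-7.52294101e+01,  5.00973416e+00,  1.00345847e+01,  9.50997279e+01,
        2.50837695e-04,  9.00001235e+01]), 'qd': array([-0.01268496, -0.0496645 ,  0.03677774,  0.03615578,  0.0495469 ,
        0.014917  ]), 'joint_efforts': array([-1.00612131e-03, -5.20387495e+01,  4.64805365e+01,  1.61685707e-02,
       -3.17483580e-05,  1.14534421e-05]), 'ee_pos': array([ 0.14016436, -0.53160067,  0.23059735]), 'tcp_rot': array([-90.19181527,  89.92512216, 104.57865094]), 'wrist_force': array([-0.11716573,  0.4721689 ,  0.6947183 ]), 'torque': array([0.03497994, 0.0126073 , 0.03699433]), 'opening': 0.08534187056488023}
scene 470.5575423223011 327.709384357162 241.50272364641214 [ 0.87168227 -0.65486968  0.77516428] [46.80454969 -0.7681096  27.94261415] dict_keys(['pixels', 'range_z', 'fx', 'fy', 'cx', 'cy', 'eye', 'attitude', 'shot'])
handle [([0.3492, -0.2098, 0.0505], 0.83), ([0.5302, -0.3392, 0.0465], 0.82), ([0.7267, -0.3711, 0.0498], 0.62)]
wing [([0.6847, -0.4061, 0.0768], 0.7), ([0.4071, -0.1899, 0.0787], 0.67), ([0.4688, -0.3205, 0.0712], 0.58)]
bay_mouth 
[... 601 characters left out ...]
, -0.3198, 0.0741], 0.34)]
wing [([0.4076, -0.1887, 0.0745], 0.69), ([0.6813, -0.3953, 0.0714], 0.52)]
bay_mouth [([0.5511, 0.1467, 0.0792], 0.72)]
bay_slot [([0.552, 0.146, 0.0728], 0.78)]
bay [([0.5542, 0.1479, 0.0756], 0.71), ([0.4677, -0.3147, 0.0771], 0.66)]
block [([0.7261, -0.3618, 0.0468], 0.71), ([0.3577, -0.1989, 0.047], 0.71), ([0.5199, -0.3338, 0.0489], 0.55), ([0.4686, -0.3171, 0.0709], 0.55)]
wrist 357.2066156636843 314.8621956586809 232.2395982952112 [ 0.22127184 -0.51191385  0.37433848] [-1.87873500e+01 -2.51778416e-03 -7.52294338e+01] dict_keys(['pixels', 'range_z', 'fx', 'fy', 'cx', 'cy', 'eye', 'attitude', 'shot'])
handle []
wing []
bay_mouth []
bay_slot []
bay []
block []
```

View pics/scene0.png

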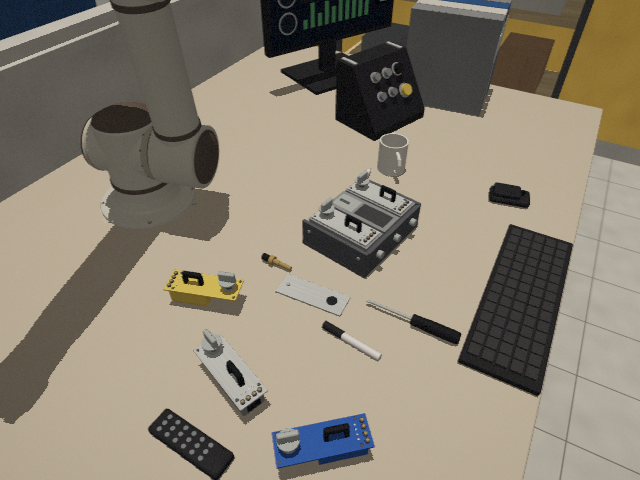

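View pics/top0.png

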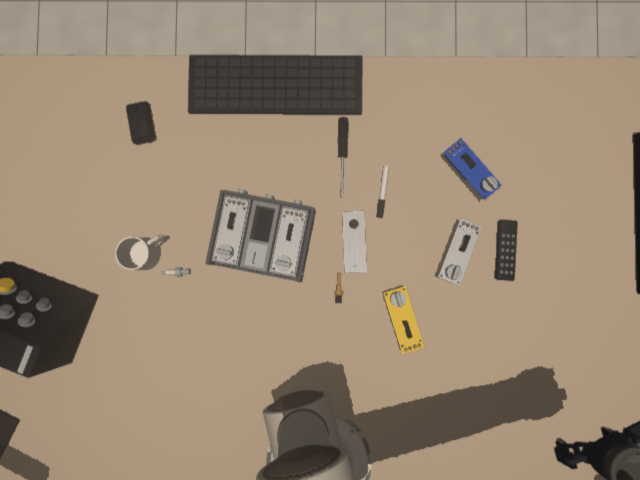

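The loose module, three candidates: aluminium at top (459,251), yellow at (403,320), blue at (472,170). The bare aluminium one fits because the blue and yellow ones are look-alikes. The empty bay is the middle one, at top (261,233). I'll confirm with an enlarged crop and measure both.

```bash
cat > h.py <<'E'
import numpy as np,cv2
from scipy.spatial.transform import Rotation as R
from workcell import get_obs,cams,bot
def cloud(p):
    z=p["range_z"].astype(float); v,u=np.mgrid[0:480,0:640]
    c=np.stack([(u-p["cx"])/p["fx"]*z,-(v-p["cy"])/p["fy"]*z,-z],-1)
    w=c@R.from_euler("xyz",p["attitude"],degrees=True).as_matrix().T+p["eye"]
    w[z<=0]=np.nan
    return w
def rect(P):
    (c,s,a)=cv2.minAreaRect((P[:,:2]*1000).astype(np.float32))
    if s[0]<s[1]: s=(s[1],s[0]); a+=90
    return np.array(c)/1000,s,(a+90)%180-90
def comps(w,lo,hi,box,minn=60):
    m=((w[...,2]>lo)&(w[...,2]<hi)&(w[...,0]>box[0])&(w[...,0]<box[1])&(w[...,1]>box[2])&(w[...,1]<box[3])).astype(np.uint8)
    n,l,st,ce=cv2.connectedComponentsWithStats(m)
    return [(w[l==i],ce[i]) for i in range(1,n) if st[i,4]>=minn]
E
python3 - <<'E'
from h import *
p=cams.camera("top"); w=cloud(p); im=p["pixels"][:,:,::-1]
a=cv2.resize(im[205:300,425:525],None,fx=4,fy=4,interpolation=2); b=cv2.resize(im[185:285,200:325],None,fx=4,fy=4,interpolation=2)
H=max(a.shape[0],b.shape[0]);o=np.zeros((H,a.shape[1]+b.shape[1],3),np.uint8)
o=np.zeros((400,900,3),np.uint8);o[:a.shape[0],:400]=a;o[:b.shape[0],400:900]=b
cv2.imwrite("pics/crop1.png",cv2.resize(o,(800,356)))
print("desk z",np.nanmedian(w[330:400,480:540,2]) , np.nanmedian(w[300:330,180:250,2]))
for nm,lo,hi,box in(("plate",.042,.056,(.4,.65,-.45,-.22)),("rackmods",.0772,.087,(.4,.7,0,.3)),("deck",.070,.0768,(.4,.7,0,.3)),("hnd",.06,.1,(.4,.65,-.45,-.22)),("hndrack",.09,.13,(.4,.7,0,.3))):
    for P,c in comps(w,lo,hi,box,15): print(nm,len(P),c.round(0),np.median(P[:,2]).round(4),P.mean(0).round(4),rect(P))
E
```

```text
desk z -0.0004924862120730955 -0.0004244001694164723
plate 1196 [460. 249.] 0.0484 [ 0.5248 -0.3359  0.0485] (array([ 0.51929938, -0.33544885]), (153.2589111328125, 57.0283317565918), -21.16614532470703)
rackmods 890 [231. 227.] 0.0796 [0.5712 0.2118 0.0799] (array([0.56614246, 0.21300848]), (159.0091552734375, 63.64949035644531), -11.195098876953125)
rackmods 866 [290. 237.] 0.0795 [0.547  0.0731 0.0799] (array([0.53950946, 0.07493111]), (158.15350341796875, 62.06230926513672), -10.539497375488281)
rackmods 16 [280. 271.] 0.0796 [0.4668 0.0946 0.0801] (array([0.46594604, 0.09491142]), (17.9811954498291, 7.302722454071045), 63.16022872924805)
deck 143 [224. 201.] 0.0734 [0.6333 0.231  0.0734] (array([0.6253941, 0.2309431]), (72.5556869506836, 34.78072738647461), -11.377822875976562)
deck 58 [240. 196.] 0.073 [0.6451 0.1933 0.0733] (array([0.64614246, 0.1920119 ]), (35.33051300048828, 20.879825592041016), -76.77704906463623)
deck 953 [259. 238.] 0.0738 [0.5448 0.1466 0.0737] (array([0.55823517, 0.14416534]), (172.8826446533203, 65.97099304199219), -10.509933471679688)
deck 172 [242. 2
[... 2063 characters left out ...]
5  0.0793] (array([ 0.46885562, -0.3165665 ]), (35.070213317871094, 33.05164337158203), -89.20966064929962)
hndrack 87 [230. 220.] 0.1068 [0.5851 0.2091 0.106 ] (array([0.58563733, 0.20972945]), (39.63724136352539, 10.333053588867188), -11.783462524414062)
hndrack 82 [289. 231.] 0.1082 [0.5601 0.0719 0.1068] (array([0.56007617, 0.07256668]), (39.3381462097168, 10.425644874572754), -10.074836730957031)
hndrack 185 [224. 251.] 0.0995 [0.512  0.2227 0.1044] (array([0.51302509, 0.22250491]), (33.595027923583984, 32.89955139160156), -89.5390714108944)
hndrack 184 [283. 263.] 0.0994 [0.4865 0.0855 0.1038] (array([0.48625015, 0.08614416]), (34.17387390136719, 32.76024627685547), -89.41823953390121)
```

View pics/crop1.png

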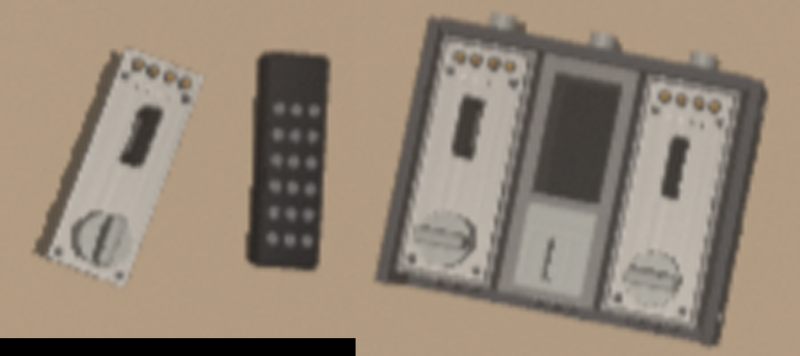

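```bash
cat >> h.py <<'E'
def Rt(yaw,flip=1):
    a=np.deg2rad(yaw); y=flip*np.array([-np.sin(a),np.cos(a),0]); x=np.array([0,0,-1.]); return np.stack([x,y,np.cross(x,y)],1)
def delta(pos,yaw,flip=None,o=None):
    o=o or get_obs(); M=R.from_euler("xyz",o["tcp_rot"],degrees=True).as_matrix()
    d=M.T@(np.array(pos)-o["ee_pos"])*1000
    for f in ((1,-1) if flip is None else (flip,)):
        rv=R.from_matrix(M.T@Rt(yaw,f)).as_rotvec()
        print("flip",f,"shift mm",d.round(1),"rotvec",rv.round(4),"deg",np.rad2deg(np.linalg.norm(rv)).round(1))
E
python3 - <<'E'
from h import *
o=get_obs(); M=R.from_euler("xyz",o["tcp_rot"],degrees=True).as_matrix(); print(M.round(3))
delta((.53,-.34,.25),-21.3)
E
```

```text
[[-0.     0.255 -0.967]
 [ 0.    -0.967 -0.255]
 [-1.    -0.     0.   ]]
flip 1 shift mm [ -18.7  -86.1 -425.8] rotvec [-2.5121 -0.      0.    ] deg 143.9
flip -1 shift mm [ -18.7  -86.1 -425.8] rotvec [0.6295 0.     0.    ] deg 36.1
```

Request:
apply_moves([
  [[-19, -40, -200, -0.3, 0, 0, 0.5], [-19, -40, -200, -0.3, 0, 0, 0.5], [-19, -40, -200, -0.3, 0, 0, 0.5], [-19, -40, -200, -0.3, 0, 0, 0.5], [-19, -40, -200, -0.3, 0, 0, 0.5]],
])

```text
time: 1.6
ee_pos: [0.3274, -0.4399, 0.2507]
tcp_rot: [146.9, 89.9, -0.9]
wrist_force: [-0.6, -0.4, -0.6]
opening: 0.0426
```

Run:
```python
from h import *
o=get_obs(); print(o["time"],o["q"].round(1),o["ee_pos"].round(4),o["tcp_rot"].round(1),o["opening"])
delta((.53,-.34,.25),-21.3)
```

```text
1.6 [-53.4   5.2  12.5  97.2   0.1  94.4] [ 0.3274 -0.4399  0.2507] [146.9  89.9  -0.9] 0.04263279587484329
flip 1 shift mm [   1.    23.5 -224.6] rotvec [-2.2073e+00  2.0000e-04 -1.6000e-03] deg 126.5
flip -1 shift mm [   1.    23.5 -224.6] rotvec [ 9.343e-01 -1.400e-03 -2.000e-04] deg 53.5
```

Request:
apply_moves([
  [[1, 23, -225, -2.207, 0, 0, 0.5], [1, 23, -225, -2.207, 0, 0, 0.5], [1, 23, -225, -2.207, 0, 0, 0.5], [1, 23, -225, -2.207, 0, 0, 0.5], [1, 23, -225, -2.207, 0, 0, 0.5], [1, 23, -225, -2.207, 0, 0, 0.5], [1, 23, -225, -2.207, 0, 0, 0.5], [1, 23, -225, -2.207, 0, 0, 0.5], [1, 23, -225, -2.207, 0, 0, 0.5], [1, 23, -225, -2.207, 0, 0, 0.5], [1, 23, -225, -2.207, 0, 0, 0.5], [1, 23, -225, -2.207, 0, 0, 0.5], [1, 23, -225, -2.207, 0, 0, 0.5], [1, 23, -225, -2.207, 0, 0, 0.5], [1, 23, -225, -2.207, 0, 0, 0.5], [1, 23, -225, -2.207, 0, 0, 0.5]],
])

```text
time: 3.2
ee_pos: [0.5297, -0.3398, 0.2498]
tcp_rot: [21.8, 89.9, 0.5]
wrist_force: [0.2, 0.1, 0.5]
opening: 0.0426
```

```bash
cat > look.py <<'E'
from h import *
import sys
o=get_obs(); print(o["time"],o["q"].round(1),o["ee_pos"].round(4),o["tcp_rot"].round(1),o["opening"].round(4),o["wrist_force"].round(2))
p=cams.camera("wrist"); w=cloud(p); cv2.imwrite(sys.argv[1],p["pixels"][:,:,::-1]); print(p["eye"].round(4),p["attitude"].round(2))
np.save("w.npy",w)
E
python3 look.py pics/w1.png
python3 - <<'E'
from h import *
w=np.load("w.npy")
print(np.nanmedian(w[:,:,2]))
for nm,lo,hi in(("plate",.042,.056),("hnd",.064,.1),("flange",.066,.079),("wing",.082,.1)):
    for P,c in comps(w,lo,hi,(.4,.65,-.45,-.22),60): print(nm,len(P),c.round(0),np.median(P[:,2]).round(4),P.mean(0).round(4),rect(P))
E
```

```text
Traceback (most recent call last):
  File "look.py", line 3, in <module>
    o=get_obs(); print(o["time"],o["q"].round(1),o["ee_pos"].round(4),o["tcp_rot"].round(1),o["opening"].round(4),o["wrist_force"].round(2))
                                                                                            ^^^^^^^^^^^^^^^^^^
AttributeError: 'float' object has no attribute 'round'
Traceback (most recent call last):
FileNotFoundError: [Errno 2] No such file or directory: 'w.npy'
```

```bash
sed -i 's/o\["opening"\].round(4)/round(o["opening"],4)/' look.py
cat > mod.py <<'E'
from h import *
w=np.load("w.npy")
for nm,lo,hi in(("plate",.042,.056),("hnd",.064,.1),("flange",.066,.079),("wing",.082,.1)):
    for P,c in comps(w,lo,hi,(.4,.65,-.45,-.22),60): print(nm,len(P),c.round(0),np.median(P[:,2]).round(4),P.mean(0).round(4),rect(P))
E
python3 look.py pics/w1.png;python3 mod.py
```

```text
3.2 [-32.7  16.9  26.   99.    0.  -11.4] [ 0.5297 -0.3398  0.2498] [21.8 89.9  0.5] 0.0426 [0.16 0.11 0.54]
[ 0.4528 -0.3109  0.3928] [-1.889e+01 -4.000e-02  6.875e+01]
plate 7057 [314. 188.] 0.0496 [ 0.5209 -0.3384  0.0497] (array([ 0.51963538, -0.33801883]), (152.99142456054688, 56.08223342895508), -20.85247039794922)
hnd 1382 [313. 133.] 0.0741 [ 0.4692 -0.3187  0.0809] (array([ 0.46961923, -0.3189877 ]), (34.6309928894043, 34.02541732788086), 69.17867279052734)
hnd 481 [314. 215.] 0.079 [ 0.5376 -0.3446  0.0783] (array([ 0.53967999, -0.34540787]), (40.290069580078125, 9.454703330993652), -20.994613647460938)
flange 427 [301. 132.] 0.0735 [ 0.4654 -0.3284  0.0735] (array([ 0.46472116, -0.3277746 ]), (34.0317497253418, 14.837148666381836), -30.369895935058594)
flange 425 [325. 132.] 0.0735 [ 0.4729 -0.309   0.0735] (array([ 0.47271521, -0.30873721]), (33.49626541137695, 13.564358711242676), -16.66101837158203)
flange 143 [316. 210.] 0.0776 [ 0.5339 -0.3408  0.0764] (array([ 0.54051697, -0.34248111]), (40.82637405395508, 8.77038860321045), -11.536590576171875)
wing 529 [313. 133.] 0.093 [ 0.4692 -0.3187  0.0928] (array([ 0.46962781, -0.31895175]), (34.029327392578125, 9.911097526550293), -21.038841247558594)
```

View pics/w1.png

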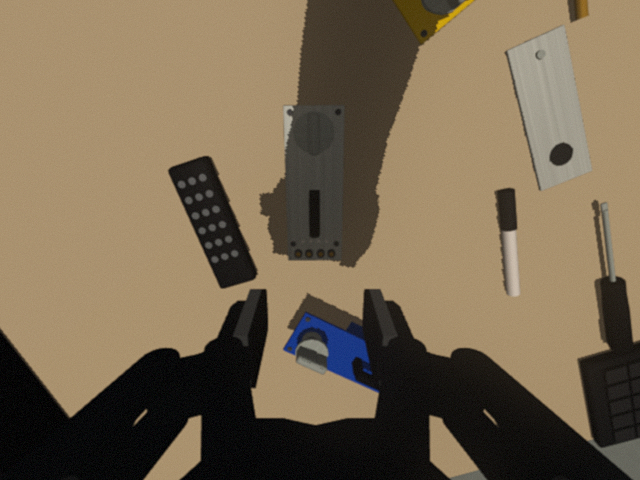

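The wrist view shows the aluminium module at (314,188), its stud at (314,132) and its handle at (314,215). From it I get handle (0.5397, -0.3456) and yaw -20.95°.

Run:
```python
from h import *
delta((.5397,-.3456,.055),-20.95,1)
```

```text
flip 1 shift mm [194.9  -1.9  11.2] rotvec [-0.0093  0.001  -0.0004] deg 0.5
```

Request:
apply_moves([
  [[50, -2, 11, -0.0093, 0.001, 0, 0.5], [100, -2, 11, -0.0093, 0.001, 0, 0.5], [140, -2, 11, -0.0093, 0.001, 0, 0.5], [160, -2, 11, -0.0093, 0.001, 0, 0.5], [175, -2, 11, -0.0093, 0.001, 0, 0.5], [185, -2, 11, -0.0093, 0.001, 0, 0.5], [192, -2, 11, -0.0093, 0.001, 0, 0.5], [195, -2, 11, -0.0093, 0.001, 0, 0.5], [195, -2, 11, -0.0093, 0.001, 0, 0.5]],
])

```text
time: 4.15
ee_pos: [0.5397, -0.3458, 0.0554]
tcp_rot: [17.2, 90.0, -3.8]
wrist_force: [0.5, -0.5, -0.6]
opening: 0.0431
```

```bash
python3 look.py pics/w2.png
python3 - <<'E'
from h import *
delta((.5397,-.3456,.055),-20.95,1)
E
```

```text
4.15 [-32.7  17.5   5.1  77.6   0.  -11.7] [ 0.5397 -0.3458  0.0554] [17.2 90.  -3.8] 0.0431 [ 0.49 -0.46 -0.55]
[ 0.4627 -0.3173  0.1984] [-1.888e+01 -3.000e-02  6.903e+01]
flip 1 shift mm [ 0.7  0.2 -0.2] rotvec [-0.0002  0.0011 -0.0002] deg 0.1
```

View pics/w2.png

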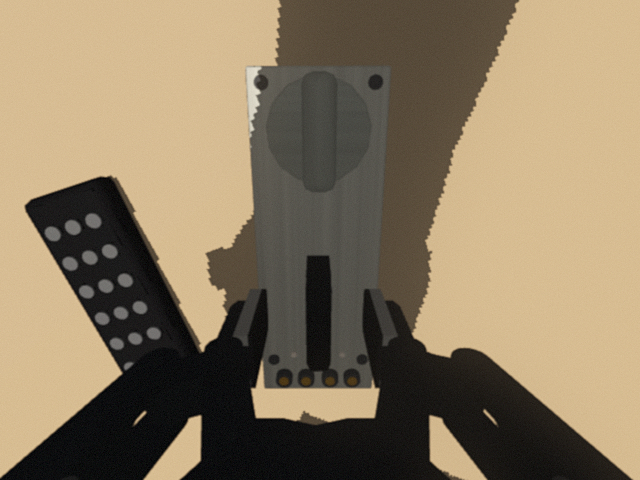

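The handle bar at (318,312) sits between the fingers at (255,325) and (377,325). I'll close on it.

Request:
apply_moves([
  [[0, 0, 0, 0, 0, 0, 0.2], [0, 0, 0, 0, 0, 0, 0.1], [0, 0, 0, 0, 0, 0, 0], [0, 0, 0, 0, 0, 0, 0], [0, 0, 0, 0, 0, 0, 0], [0, 0, 0, 0, 0, 0, 0]],
], newtons=60)

```text
time: 4.8
ee_pos: [0.5403, -0.3459, 0.0565]
tcp_rot: [6.0, 89.9, -14.9]
wrist_force: [1.1, 1.8, 5.5]
opening: 0.009
```

Request:
apply_moves([
  [[-10, 0, 0, 0, 0, 0, 0], [-40, 0, 0, 0, 0, 0, 0], [-80, 0, 0, 0, 0, 0, 0], [-120, 0, 0, 0, 0, 0, 0], [-150, 0, 0, 0, 0, 0, 0], [-150, 0, 0, 0, 0, 0, 0]],
])

```text
time: 5.4
ee_pos: [0.5408, -0.3466, 0.2116]
tcp_rot: [-8.7, 89.5, -29.7]
wrist_force: [1.6, 0.4, -3.1]
opening: 0.0082
```

```bash
python3 look.py pics/w3.png
python3 - <<'E'
from h import *
w=np.load("w.npy"); o=get_obs(); z=o["ee_pos"][2]; x,y=o["ee_pos"][:2]
for nm,lo,hi in(("plate",z-.011,z-.001),("wing",z+.027,z+.045)):
    for P,c in comps(w,lo,hi,(x-.15,x+.15,y-.15,y+.15),80): print(nm,len(P),c.round(0),np.median(P[:,2]).round(4),P.mean(0).round(4),rect(P))
delta((.52,.145,.25),-10.57,1)
E
```

```text
5.4 [-32.7  17.3  22.1  94.3   0.  -11.7] [ 0.5408 -0.3466  0.2116] [ -8.7  89.5 -29.7] 0.0082 [ 1.57  0.41 -3.07]
[ 0.4629 -0.3175  0.3539] [-19.34   0.07  69.04]
plate 21044 [316. 198.] 0.2044 [ 0.4991 -0.3312  0.2044] (array([ 0.50688232, -0.3344729 ]), (125.02011108398438, 56.33879470825195), -20.87963104248047)
plate 244 [315. 378.] 0.2052 [ 0.5855 -0.3648  0.2053] (array([ 0.58486951, -0.36475702]), (17.20644760131836, 14.260919570922852), 70.07133483886719)
wing 3953 [314. 129.] 0.2477 [ 0.4685 -0.3201  0.2475] (array([ 0.46935944, -0.32040222]), (33.879730224609375, 10.034952163696289), -21.4205322265625)
wing 1080 [291. 335.] 0.2454 [ 0.5318 -0.3534  0.2448] (array([ 0.53656982, -0.35798248]), (24.160188674926758, 13.720840454101562), -21.051773071289062)
wing 1088 [338. 335.] 0.2455 [ 0.5379 -0.3373  0.2448] (array([ 0.54465607, -0.33713397]), (24.178091049194336, 13.737953186035156), -20.88482666015625)
flip 1 shift mm [ -42.9  451.4 -194.6] rotvec [-0.1814  0.0054  0.0011] deg 10.4
```

View pics/w3.png

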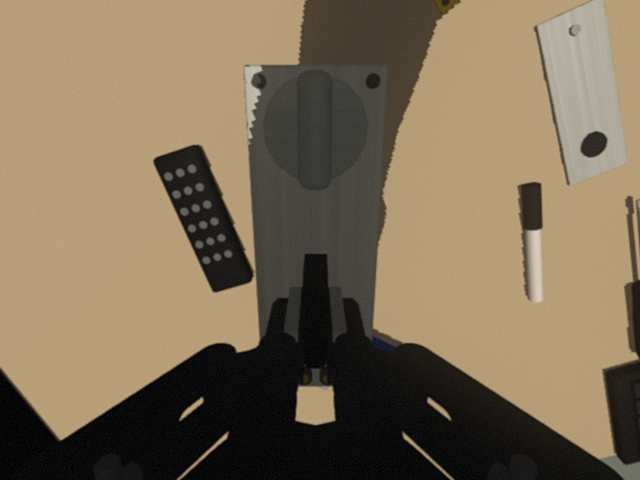

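The module is held level. The handle point is about 1 mm stud-ward of the TCP, and the plate is 7 mm below the TCP. I'll carry it over the bay and compare it there with its neighbours.

Run:
```python
from h import *
delta((.5739,.1409,.25),-10.57,1)
```

```text
flip 1 shift mm [ -42.6  466.9 -142.8] rotvec [-0.1814  0.0054  0.0011] deg 10.4
```

Request:
apply_moves([
  [[-43, 30, -9, -0.02, 0.0054, 0.001, 0], [-43, 65, -20, -0.05, 0.0054, 0.001, 0], [-43, 100, -30, -0.06, 0.0054, 0.001, 0], [-43, 140, -43, -0.08, 0.0054, 0.001, 0], [-43, 180, -55, -0.1, 0.0054, 0.001, 0], [-43, 220, -67, -0.12, 0.0054, 0.001, 0], [-43, 260, -80, -0.14, 0.0054, 0.001, 0], [-43, 300, -92, -0.16, 0.0054, 0.001, 0], [-43, 340, -104, -0.1814, 0.0054, 0.001, 0], [-43, 380, -116, -0.1814, 0.0054, 0.001, 0], [-43, 415, -127, -0.1814, 0.0054, 0.001, 0], [-43, 440, -134, -0.1814, 0.0054, 0.001, 0], [-43, 457, -140, -0.1814, 0.0054, 0.001, 0], [-43, 467, -143, -0.1814, 0.0054, 0.001, 0], [-43, 467, -143, -0.1814, 0.0054, 0.001, 0], [-43, 467, -143, -0.1814, 0.0054, 0.001, 0]],
])

```text
time: 7.05
ee_pos: [0.5737, 0.1402, 0.25]
tcp_rot: [-119.0, 89.9, -129.6]
wrist_force: [0.0, -0.8, -2.8]
opening: 0.0086
```

```bash
cat > bay.py <<'E'
from h import *
w=np.load("w.npy"); o=get_obs(); z=o["ee_pos"][2]; x,y=o["ee_pos"][:2]
print("TILT tool x",R.from_euler("xyz",o["tcp_rot"],degrees=True).as_matrix()[:,0].round(4))
for nm,lo,hi in(("plate",z-.011,z-.001),("wing",z+.027,z+.045),("nbplate",.077,.083),("nbhandle",.1025,.118),("nbtop",.09,.13),("deck",.071,.0768)):
    for P,c in comps(w,lo,hi,(x-.15,x+.15,y-.15,y+.15),80): print(nm,len(P),c.round(0),np.median(P[:,2]).round(4),P.mean(0).round(4),rect(P))
E
python3 look.py pics/w4.png;python3 bay.py
```

```text
7.05 [13.7 11.3 19.2 98.  -0.  24.3] [0.5737 0.1402 0.25  ] [-119.    89.9 -129.6] 0.0086 [ 0.01 -0.82 -2.83]
[0.4929 0.1543 0.3931] [-1.881e+01  4.000e-02  7.940e+01]
TILT tool x [-2.e-04 -6.e-04 -1.e+00]
plate 21117 [316. 198.] 0.2433 [0.5297 0.1476 0.2433] (array([0.53803821, 0.14589085]), (125.36248016357422, 56.462318420410156), -10.631645202636719)
plate 469 [314. 378.] 0.2452 [0.6191 0.1304 0.2452] (array([0.62005658, 0.13029959]), (17.182462692260742, 14.262519836425781), 78.70124816894531)
wing 3943 [314. 129.] 0.2869 [0.4979 0.1531 0.2867] (array([0.49874146, 0.15290056]), (33.7284049987793, 10.082207679748535), -10.179901123046875)
wing 1110 [289. 339.] 0.2874 [0.5658 0.1316 0.2866] (array([0.57107288, 0.12798001]), (25.5610294342041, 13.980246543884277), -10.570785522460938)
wing 1120 [340. 339.] 0.2874 [0.569  0.1488 0.2866] (array([0.57513599, 0.15013943]), (25.698076248168945, 13.832152366638184), -10.810302734375)
wing 114 [247. 353.] 0.2937 [0.5636 0.1181 0.2935] (array([0.56363312, 0.11771565]), (6.613129615783691, 2.1081795692443848), 80.56062316894531)
wing 113 [3
[... 1802 characters left out ...]
.2069 0.1067] (array([0.58577686, 0.20770192]), (40.337135314941406, 10.506742477416992), -10.628555297851562)
deck 1842 [191. 170.] 0.0723 [0.5246 0.0355 0.0724] (array([0.53291241, 0.03391722]), (181.83067321777344, 10.288981437683105), -10.00067138671875)
deck 1861 [438. 170.] 0.0724 [0.5652 0.2527 0.0724] (array([0.57258838, 0.25141164]), (181.22915649414062, 9.427508354187012), -10.56854248046875)
deck 966 [210. 167.] 0.0754 [0.5255 0.0532 0.0754] (array([0.53911169, 0.06297256]), (164.5708770751953, 43.92378234863281), -10.431739807128906)
deck 1020 [419. 168.] 0.0754 [0.5609 0.2349 0.0752] (array([0.57272534, 0.22150153]), (172.39178466796875, 43.159095764160156), -10.644767761230469)
```

View pics/w4.png

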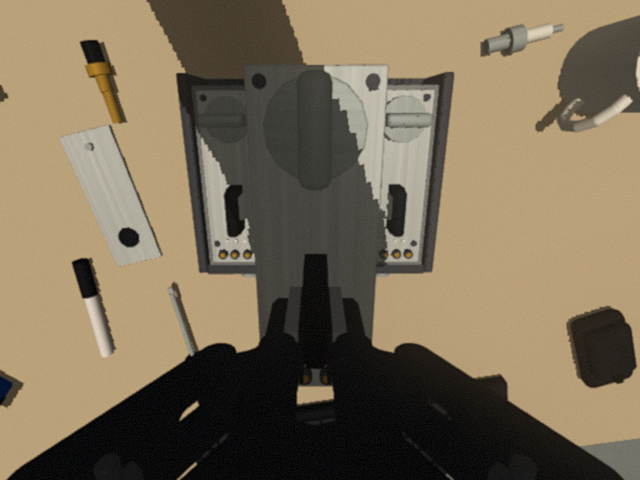

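Run:
```python
from h import *
delta((.5741,.1398,.137),-10.5,1)
```

```text
flip 1 shift mm [ 1.133e+02 -1.000e-01  4.000e-01] rotvec [-0.0022 -0.0001  0.0006] deg 0.1
```

Request:
apply_moves([
  [[20, 0, 0.4, -0.002, 0, 0, 0], [45, 0, 0.4, -0.002, 0, 0, 0], [70, 0, 0.4, -0.002, 0, 0, 0], [90, 0, 0.4, -0.002, 0, 0, 0], [105, 0, 0.4, -0.002, 0, 0, 0], [111, 0, 0.4, -0.002, 0, 0, 0], [113, 0, 0.4, -0.002, 0, 0, 0], [113, 0, 0.4, -0.002, 0, 0, 0]],
])

```text
time: 7.9
ee_pos: [0.5745, 0.1397, 0.138]
tcp_rot: [-18.9, 90.0, -29.4]
wrist_force: [0.1, 0.7, -2.9]
opening: 0.0086
```

```bash
python3 look.py pics/w5.png;python3 bay.py
```

```text
7.9 [13.7  9.7  5.  85.2 -0.  24.2] [0.5745 0.1397 0.138 ] [-18.9  90.  -29.4] 0.0086 [ 0.1   0.68 -2.95]
[0.4934 0.1536 0.281 ] [-1.888e+01  1.000e-02  7.947e+01]
TILT tool x [ 1.2e-03 -2.0e-04 -1.0e+00]
plate 21105 [316. 198.] 0.1312 [0.5305 0.147  0.1312] (array([0.53889856, 0.14528461]), (125.66566467285156, 56.367671966552734), -10.600234985351562)
plate 470 [315. 378.] 0.1331 [0.6198 0.1299 0.1332] (array([0.62053259, 0.13006888]), (17.177358627319336, 14.740277290344238), 77.05374908447266)
wing 3952 [314. 129.] 0.1747 [0.4986 0.1524 0.1746] (array([0.49944379, 0.15227451]), (33.60106658935547, 10.072794914245605), -10.145851135253906)
wing 1124 [289. 339.] 0.1754 [0.5665 0.131  0.1747] (array([0.57179492, 0.12744877]), (25.576452255249023, 13.964550971984863), -10.611869812011719)
wing 1138 [340. 339.] 0.1755 [0.5697 0.1483 0.1745] (array([0.5758324 , 0.14961636]), (25.611148834228516, 13.925516128540039), -10.932907104492188)
wing 114 [247. 353.] 0.1816 [0.5644 0.1176 0.1814] (array([0.56420557, 0.11717279]), (6.225013256072998, 1.679202675819397), 86.25601196289062)
wing 11
[... 1517 characters left out ...]
 0.2066 0.1059] (array([0.58542682, 0.20748326]), (40.77119827270508, 10.599610328674316), -11.406959533691406)
deck 3988 [129. 191.] 0.0723 [0.5219 0.0362 0.0723] (array([0.53218555, 0.03417731]), (181.00234985351562, 9.728296279907227), -10.327346801757812)
deck 3985 [501. 191.] 0.0724 [0.5623 0.2532 0.0724] (array([0.57223108, 0.25146031]), (181.2001190185547, 9.917704582214355), -10.644203186035156)
deck 3904 [204. 184.] 0.0755 [0.5265 0.0819 0.0754] (array([0.54333307, 0.07288487]), (169.63812255859375, 66.77630615234375), -11.296318054199219)
deck 3973 [427. 181.] 0.0755 [0.5482 0.2093 0.0754] (array([0.56849548, 0.21133339]), (169.3997344970703, 66.00889587402344), -9.951431274414062)
```

View pics/w5.png

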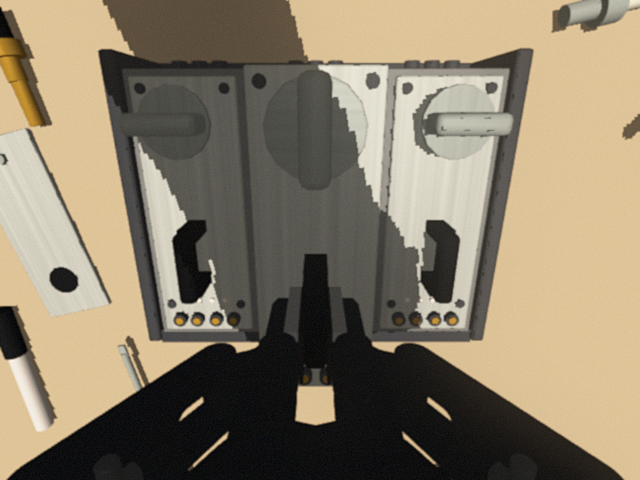

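The held plate (244–387 px wide) sits centred between its neighbours to within 0.5 mm, and its yaw agrees to 0.2°. I'll lower it in stages.

Request:
apply_moves([
  [[5, 0.3, 0.2, 0, -0.001, 0, 0], [10, 0.3, 0.2, 0, -0.001, 0, 0], [15, 0.3, 0.2, 0, -0.001, 0, 0], [20, 0.3, 0.2, 0, -0.001, 0, 0], [20, 0.3, 0.2, 0, -0.001, 0, 0]],
])

```text
time: 8.45
ee_pos: [0.5744, 0.14, 0.1172]
tcp_rot: [-44.7, 89.9, -55.2]
wrist_force: [-0.1, 0.1, -3.5]
opening: 0.0087
```

Request:
apply_moves([
  [[5, 0, 0, 0, 0, 0, 0], [10, 0, 0, 0, 0, 0, 0], [14, 0, 0, 0, 0, 0, 0], [18, 0, 0, 0, 0, 0, 0], [22, 0, 0, 0, 0, 0, 0], [22, 0, 0, 0, 0, 0, 0]],
])

```text
time: 9.05
ee_pos: [0.5741, 0.1399, 0.0944]
tcp_rot: [-95.2, 89.9, -105.8]
wrist_force: [-0.5, 0.6, -3.4]
opening: 0.0087
```

Request:
apply_moves([
  [[2, 0, 0, 0, 0, 0, 0], [4, 0, 0, 0, 0, 0, 0], [6, 0, 0, 0, 0, 0, 0], [7, 0, 0, 0, 0, 0, 0], [7, 0, 0, 0, 0, 0, 0]],
])

```text
time: 9.55
ee_pos: [0.5741, 0.1399, 0.0873]
tcp_rot: [-104.8, 89.9, -115.4]
wrist_force: [1.4, 0.4, -2.5]
opening: 0.0091
```

Request:
apply_moves([
  [[0.5, 0, 0, 0, 0, 0, 0], [1, 0, 0, 0, 0, 0, 0], [1, 0, 0, 0, 0, 0, 0]],
])

```text
time: 9.85
ee_pos: [0.5741, 0.1399, 0.0864]
tcp_rot: [-96.5, 89.9, -107.0]
wrist_force: [0.3, 0.2, -2.2]
opening: 0.009
```

Request:
apply_moves([
  [[0.5, 0, 0, 0, 0, 0, 0], [1, 0, 0, 0, 0, 0, 0], [1, 0, 0, 0, 0, 0, 0]],
])

```text
time: 10.15
ee_pos: [0.5742, 0.14, 0.0863]
tcp_rot: [-37.2, 90.0, -47.7]
wrist_force: [-4.4, 0.3, 5.7]
opening: 0.0085
```

```bash
python3 look.py pics/w6.png;python3 bay.py | grep -v deck
```

```text
10.15 [13.7 10.1 -0.2 79.6 -0.  24.2] [0.5742 0.14   0.0863] [-37.2  90.  -47.7] 0.0085 [-4.36  0.31  5.69]
[0.4931 0.154  0.2293] [-1.887e+01  2.000e-02  7.949e+01]
TILT tool x [ 6.e-04 -6.e-04 -1.e+00]
plate 29543 [166. 212.] 0.0794 [0.5255 0.0817 0.0791] (array([0.53963196, 0.07448489]), (161.13482666015625, 64.93228912353516), -10.594467163085938)
plate 25137 [315. 193.] 0.0793 [0.5282 0.1474 0.0789] (array([0.53960162, 0.14523254]), (135.93075561523438, 64.99503326416016), -10.465744018554688)
plate 29657 [463. 212.] 0.0794 [0.5494 0.2096 0.0792] (array([0.56479492, 0.2113306 ]), (161.35353088378906, 64.91434478759766), -10.518089294433594)
plate 530 [314. 379.] 0.0803 [0.6209 0.1301 0.0808] (array([0.62271173, 0.13010387]), (19.2220401763916, 17.60603141784668), -12.98162841796875)
wing 3947 [315. 129.] 0.1231 [0.4983 0.153  0.1229] (array([0.49917847, 0.15278101]), (33.597938537597656, 10.081573486328125), -10.439369201660156)
wing 3793 [ 87. 131.] 0.118 [0.4866 0.0855 0.1178] (array([0.48660822, 0.08416115]), (35.16241455078125, 9.910425186157227), 79.47095489501953)
wing 380
[... 2567 characters left out ...]
64 0.1064] (array([0.48668338, 0.08462074]), (35.47283172607422, 35.346031188964844), -2.5883712768554688)
nbtop 9717 [520. 127.] 0.0993 [0.5106 0.2192 0.1065] (array([0.51173862, 0.22095421]), (35.394134521484375, 34.926551818847656), -11.504188537597656)
nbtop 3691 [144. 316.] 0.1079 [0.5572 0.073  0.1052] (array([0.56070581, 0.07093742]), (41.80477523803711, 11.081457138061523), -9.028739929199219)
nbtop 6179 [315. 320.] 0.1094 [0.5673 0.1401 0.111 ] (array([0.57063501, 0.14132178]), (35.734169006347656, 34.30364227294922), 26.376977920532227)
nbtop 3708 [485. 315.] 0.1079 [0.5817 0.2065 0.1052] (array([0.58547705, 0.20756378]), (41.41440963745117, 11.37823486328125), -10.990562438964844)
```

View pics/w6.png

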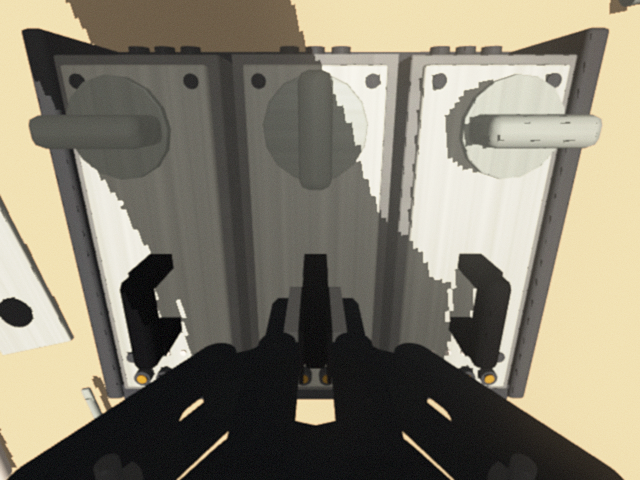

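The plate reads 0.0795, flush with both neighbours. The stud is unturned, with the wing at (315,129) running along the module. I'll release, rise, and move over the stud.

Request:
apply_moves([
  [[-0.5, 0, 0, 0, 0, 0, 0], [-0.5, 0, 0, 0, 0, 0, 0.2], [-0.5, 0, 0, 0, 0, 0, 0.35], [-0.5, 0, 0, 0, 0, 0, 0.35], [-10, 0, 0, 0, 0, 0, 0.35], [-40, 0, 0, 0, 0, 0, 0.35], [-60, 0, 0, 0, 0, 0, 0.35], [-60, 0, 0, 0, 0, 0, 0.35]],
], newtons=25)

```text
time: 11.0
ee_pos: [0.5755, 0.1404, 0.1504]
tcp_rot: [17.0, 89.7, 6.5]
wrist_force: [0.6, -0.1, 0.1]
opening: 0.0298
```

```bash
python3 look.py pics/w7.png;python3 bay.py | grep -E "nbplate|nbtop|TILT"; python3 -c "
from h import *
delta((.4997,.1537,.1065),-10.45,1)"
```

```text
11.0 [13.7  9.6  6.2 86.3 -0.  24.2] [0.5755 0.1404 0.1504] [17.  89.7  6.5] 0.0298 [ 0.58 -0.09  0.12]
[0.4937 0.1542 0.2929] [-19.16  -0.11  79.49]
TILT tool x [ 3.7e-03  1.0e-04 -1.0e+00]
nbplate 15750 [204. 198.] 0.0795 [0.5353 0.0778 0.0795] (array([0.53913428, 0.07389627]), (153.2752227783203, 57.509521484375), -10.275093078613281)
nbplate 15682 [314. 199.] 0.0795 [0.5477 0.144  0.0795] (array([0.55259314, 0.14310754]), (154.5602569580078, 56.909969329833984), -10.849227905273438)
nbplate 15740 [423. 198.] 0.0795 [0.5595 0.2097 0.0795] (array([0.56527783, 0.21145341]), (155.3677215576172, 57.19902038574219), -10.168060302734375)
nbtop 4059 [314. 120.] 0.1041 [0.499  0.153  0.1112] (array([0.49897247, 0.15283861]), (35.190452575683594, 34.17467498779297), 79.59392547607422)
nbtop 4186 [450. 119.] 0.0991 [0.5111 0.2198 0.1059] (array([0.51192548, 0.22094614]), (35.36268997192383, 34.621429443359375), -13.357627868652344)
nbtop 4198 [176. 119.] 0.0992 [0.4864 0.0856 0.106 ] (array([0.48680676, 0.08449094]), (35.10255813598633, 34.6982536315918), -6.688140869140625)
nbtop 1646 [193. 254.] 0.1085 [0.5578 0.0724 0.106 ] (array([0.56051123, 0.07016358]), (41.095550537109375, 11.024210929870605), -10.464569091796875)
nbtop 1255 [314. 253.] 0.1089 [0.5694 0.14   0.1077] (array([0.57254266, 0.13924213]), (39.53536605834961, 9.776707649230957), -10.682525634765625)
nbtop 1636 [434. 253.] 0.1085 [0.5825 0.2067 0.106 ] (array([0.58559155, 0.20756642]), (40.67021179199219, 10.679691314697266), -10.795257568359375)
flip 1 shift mm [ 41.6  -0.6 -76.7] rotvec [-0.001   0.0036 -0.0007] deg 0.2
```

View pics/w7.png

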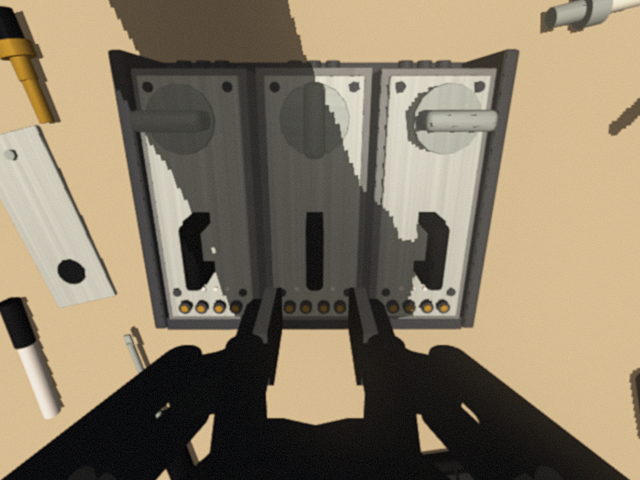

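The module sits flush and level in the middle bay (plate 0.0795). Its stud at (314,120) is still along the module. Going to the stud.

Request:
apply_moves([
  [[0, 0, -20, -0.001, 0.0036, -0.0007, 0.35], [0, -0.6, -45, -0.001, 0.0036, -0.0007, 0.35], [0, -0.6, -65, -0.001, 0.0036, -0.0007, 0.35], [0, -0.6, -77, -0.001, 0.0036, -0.0007, 0.35], [2, -0.6, -77, -0.001, 0.0036, -0.0007, 0.35], [2, -0.6, -77, -0.001, 0.0036, -0.0007, 0.35]],
])

```text
time: 11.65
ee_pos: [0.4995, 0.1537, 0.1457]
tcp_rot: [32.8, 90.0, 22.4]
wrist_force: [-0.2, 0.4, -0.2]
opening: 0.0297
```

```bash
python3 look.py pics/w8.png; python3 -c "
from h import *
delta((.4997,.1537,.1065),-10.45,1)"
```

```text
11.65 [17.1  0.4 -4.2 85.4  0.  27.5] [0.4995 0.1537 0.1457] [32.8 90.  22.4] 0.0297 [-0.17  0.41 -0.17]
[0.4185 0.1675 0.2887] [-1.884e+01 -1.000e-02  7.956e+01]
flip 1 shift mm [39.2  0.  -0. ] rotvec [-0.0001 -0.      0.    ] deg 0.0
```

View pics/w8.png

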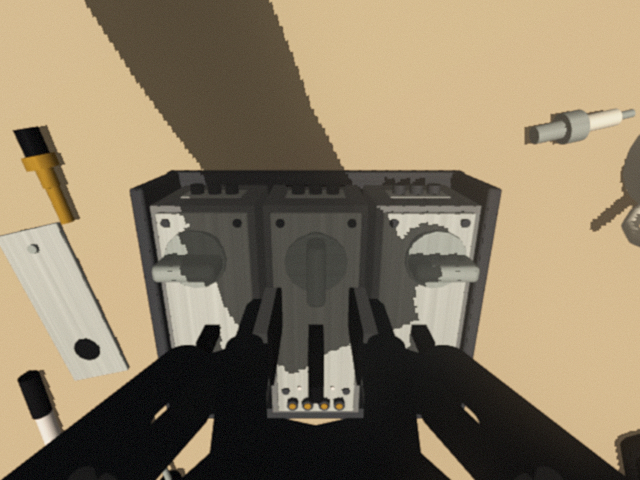

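The wing at (316,265) lies midway between the fingers at (268,315) and (364,315). Going down over it.

Request:
apply_moves([
  [[10, 0, 0, 0, 0, 0, 0.35], [20, 0, 0, 0, 0, 0, 0.35], [30, 0, 0, 0, 0, 0, 0.35], [36, 0, 0, 0, 0, 0, 0.35], [39, 0, 0, 0, 0, 0, 0.35], [39, 0, 0, 0, 0, 0, 0.35]],
])

```text
time: 12.3
ee_pos: [0.4995, 0.1536, 0.1062]
tcp_rot: [-150.9, 90.0, -161.4]
wrist_force: [-0.4, 0.4, -0.3]
opening: 0.0302
```

Request:
apply_moves([
  [[0, 0, 0, 0, 0, 0, 0.22], [0, 0, 0, 0, 0, 0, 0.15], [0, 0, 0, 0, 0, 0, 0.1], [0, 0, 0, 0, 0, 0, 0.05], [0, 0, 0, 0, 0, 0, 0], [0, 0, 0, 0, 0, 0, 0]],
], newtons=25)

```text
time: 12.9
ee_pos: [0.4997, 0.1536, 0.1066]
tcp_rot: [-120.3, 90.0, -130.8]
wrist_force: [-0.2, 0.4, 4.1]
opening: 0.0092
```

```bash
python3 look.py pics/w9.png
```

```text
12.9 [17.1  0.6 -8.2 81.1 -0.  27.5] [0.4997 0.1536 0.1066] [-120.3   90.  -130.8] 0.0092 [-0.23  0.38  4.08]
[0.4187 0.1675 0.2496] [-1.883e+01 -1.000e-02  7.954e+01]
```

View pics/w9.png

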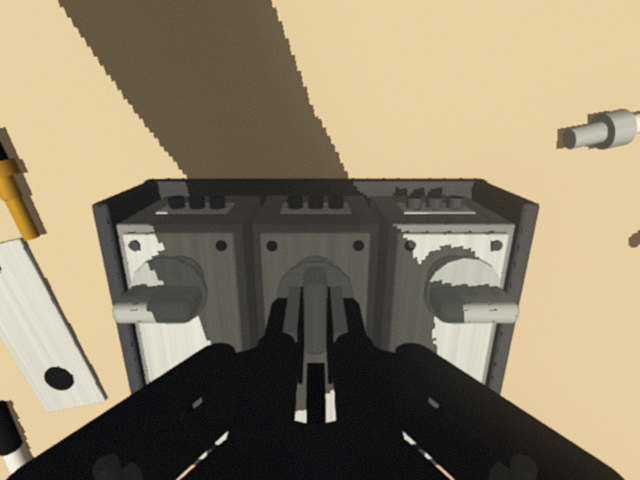

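The wing is gripped at (316,310). Now I press by feel.

Request:
apply_moves([
  [[1.5, 0, 0, 0, 0, 0, 0], [3, 0, 0, 0, 0, 0, 0], [4, 0, 0, 0, 0, 0, 0], [5, 0, 0, 0, 0, 0, 0], [6, 0, 0, 0, 0, 0, 0], [7, 0, 0, 0, 0, 0, 0], [7, 0, 0, 0, 0, 0, 0]],
])

```text
time: 13.65
ee_pos: [0.4998, 0.1537, 0.0996]
tcp_rot: [22.2, 90.0, 11.7]
wrist_force: [-1.1, 0.1, 6.0]
opening: 0.0091
```

Request:
apply_moves([
  [[0.5, 0, 0, 0, 0, 0, 0], [1, 0, 0, 0, 0, 0, 0], [1, 0, 0, 0, 0, 0, 0]],
])

```text
time: 13.95
ee_pos: [0.4997, 0.1536, 0.0988]
tcp_rot: [16.1, 90.0, 5.7]
wrist_force: [-2.1, -0.2, 6.2]
opening: 0.0099
```

Request:
apply_moves([
  [[0.5, 0, 0, 0, 0, 0, 0], [1, 0, 0, 0, 0, 0, 0], [1, 0, 0, 0, 0, 0, 0]],
])

```text
time: 14.25
ee_pos: [0.4998, 0.1537, 0.098]
tcp_rot: [19.8, 90.0, 9.3]
wrist_force: [-1.4, -1.1, 6.8]
opening: 0.0093
```

Request:
apply_moves([
  [[0.5, 0, 0, 0, 0, 0, 0], [1, 0, 0, 0, 0, 0, 0], [1, 0, 0, 0, 0, 0, 0]],
])

```text
time: 14.55
ee_pos: [0.4997, 0.1537, 0.0973]
tcp_rot: [26.4, 90.0, 15.9]
wrist_force: [-2.6, -0.5, 7.1]
opening: 0.0094
```

Request:
apply_moves([
  [[0.5, 0, 0, 0, 0, 0, 0], [1, 0, 0, 0, 0, 0, 0], [1, 0, 0, 0, 0, 0, 0]],
])

```text
time: 14.85
ee_pos: [0.4998, 0.1537, 0.0966]
tcp_rot: [25.9, 89.9, 15.4]
wrist_force: [-3.1, 0.5, 7.6]
opening: 0.0093
```

```bash
python3 look.py pics/w10.png; python3 bay.py|grep -E "nb|wing"
```

```text
14.85 [17.1  0.7 -9.3 80.  -0.  27.5] [0.4998 0.1537 0.0966] [25.9 89.9 15.4] 0.0093 [-3.07  0.45  7.56]
[0.4186 0.1674 0.2395] [-1.889e+01 -4.000e-02  7.954e+01]
wing 1114 [289. 339.] 0.1339 [0.4918 0.1447 0.1328] (array([0.4970162 , 0.14115073]), (25.411518096923828, 13.823774337768555), -10.398262023925781)
wing 1127 [340. 339.] 0.1339 [0.495  0.1625 0.1329] (array([0.50118903, 0.16388197]), (25.306320190429688, 13.865591049194336), -10.500564575195312)
wing 111 [247. 352.] 0.1402 [0.4896 0.1313 0.1399] (array([0.48940805, 0.13074757]), (6.3414387702941895, 1.8998128175735474), 78.9094009399414)
wing 112 [382. 352.] 0.1401 [0.4978 0.1758 0.14  ] (array([0.49793301, 0.17616783]), (6.347023010253906, 1.8188152313232422), 76.84429168701172)
nbplate 8641 [182. 298.] 0.0795 [0.4959 0.0851 0.0795] (array([0.50658951, 0.08019594]), (87.54749298095703, 56.434478759765625), -10.5274658203125)
nbplate 4897 [315. 267.] 0.0795 [0.4904 0.1542 0.0795] (array([0.50302347, 0.15181683]), (56.25749206542969, 54.795589447021484), 79.98066711425781)
nbplate 8743 [447. 298.] 0.0795 [0.5203 0.217  0.07
[... 1318 characters left out ...]
[0.5546 0.1425 0.1065] (array([0.55499792, 0.14224594]), (9.908548355102539, 6.034121513366699), 84.57758331298828)
nbtop 5762 [314. 304.] 0.1127 [0.4926 0.1537 0.1101] (array([0.49617715, 0.15246313]), (31.990243911743164, 30.83652687072754), -50.88082504272461)
nbtop 5637 [152. 305.] 0.1076 [0.482  0.0868 0.1077] (array([0.48284351, 0.08612004]), (35.61063003540039, 28.26679229736328), 60.21745300292969)
nbtop 5584 [477. 305.] 0.1073 [0.5065 0.2203 0.1077] (array([0.5077713 , 0.22041367]), (35.2337646484375, 28.6379337310791), -76.64138889312744)
nbtop 698 [315. 407.] 0.1015 [0.5541 0.1426 0.1012] (array([0.55501288, 0.14240427]), (10.265405654907227, 6.034121513366699), 84.57758331298828)
```

Request:
apply_moves([
  [[0.5, 0, 0, 0, 0, 0, 0], [1, 0, 0, 0, 0, 0, 0], [1, 0, 0, 0, 0, 0, 0]],
])

```text
time: 15.2
ee_pos: [0.4998, 0.1537, 0.096]
tcp_rot: [26.0, 89.9, 15.5]
wrist_force: [-2.7, 0.1, 7.8]
opening: 0.0094
```

Request:
apply_moves([
  [[0.5, 0, 0, 0, 0, 0, 0], [1, 0, 0, 0, 0, 0, 0], [1, 0, 0, 0, 0, 0, 0]],
])

```text
time: 15.5
ee_pos: [0.4998, 0.1537, 0.0953]
tcp_rot: [26.5, 89.9, 16.1]
wrist_force: [-2.3, -1.0, 8.1]
opening: 0.0096
```

Request:
apply_moves([
  [[0.5, 0, 0, 0, 0, 0, 0], [1, 0, 0, 0, 0, 0, 0], [1, 0, 0, 0, 0, 0, 0]],
])

```text
time: 15.8
ee_pos: [0.4998, 0.1537, 0.0947]
tcp_rot: [27.6, 89.9, 17.1]
wrist_force: [-2.5, -0.0, 8.7]
opening: 0.0094
```

Request:
apply_moves([
  [[0.5, 0, 0, 0, 0, 0, 0], [1, 0, 0, 0, 0, 0, 0], [1, 0, 0, 0, 0, 0, 0]],
])

```text
time: 16.1
ee_pos: [0.4998, 0.1537, 0.0941]
tcp_rot: [28.1, 89.9, 17.7]
wrist_force: [-2.4, -1.2, 8.9]
opening: 0.0094
```

Request:
apply_moves([
  [[0.5, 0, 0, 0, 0, 0, 0], [1, 0, 0, 0, 0, 0, 0], [1, 0, 0, 0, 0, 0, 0]],
])

```text
time: 16.4
ee_pos: [0.4998, 0.1537, 0.0936]
tcp_rot: [27.6, 89.8, 17.1]
wrist_force: [-2.5, -0.8, 9.2]
opening: 0.0096
```

Request:
apply_moves([
  [[0.5, 0, 0, 0, 0, 0, 0], [1, 0, 0, 0, 0, 0, 0], [1, 0, 0, 0, 0, 0, 0]],
])

```text
time: 16.7
ee_pos: [0.4998, 0.1537, 0.0931]
tcp_rot: [27.5, 89.8, 17.1]
wrist_force: [-3.1, -1.0, 8.9]
opening: 0.0093
```

Request:
apply_moves([
  [[0.5, 0, 0, 0, 0, 0, 0], [1, 0, 0, 0, 0, 0, 0], [1, 0, 0, 0, 0, 0, 0]],
])

```text
time: 17.0
ee_pos: [0.4998, 0.1537, 0.093]
tcp_rot: [27.5, 89.8, 17.1]
wrist_force: [-4.2, -0.6, 12.0]
opening: 0.0091
```

The stud bottoms: the force jumps to 12 N with only 0.1 mm of travel. Holding there, I start the turn.

Request:
apply_moves([
  [[0.8, 0, 0, 0.1, 0, 0, 0], [0.8, 0, 0, 0.2, 0, 0, 0], [0.8, 0, 0, 0.3, 0, 0, 0], [0.8, 0, 0, 0.4, 0, 0, 0], [0.8, 0, 0, 0.4, 0, 0, 0]],
])

```text
time: 17.5
ee_pos: [0.4997, 0.1533, 0.093]
tcp_rot: [41.1, 89.8, 7.5]
wrist_force: [-5.7, -3.1, 12.2]
opening: 0.0096
```

```bash
python3 look.py pics/w11.png; python3 -c "
from h import *
o=get_obs();print(o['torque'].round(3));delta((.4998,.1537,.093),-10.45,1)"
```

```text
17.5 [17.1  0.6 -9.8 79.4 -0.  50.7] [0.4997 0.1533 0.093 ] [41.1 89.8  7.5] 0.0096 [-5.66 -3.12 12.2 ]
[0.4305 0.1979 0.2358] [-19.    -0.17  56.41]
[-0.739  1.107 -0.005]
flip 1 shift mm [ 0.   0.5 -0.1] rotvec [-0.4013  0.0035 -0.002 ] deg 23.0
```

View pics/w11.png

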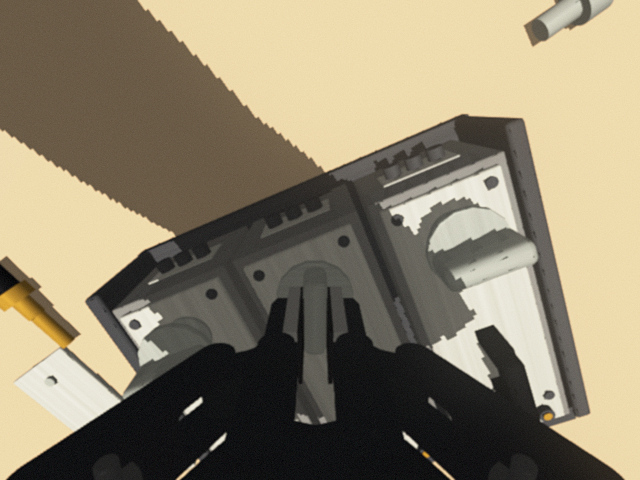

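The wing at (315,310) follows the fingers. The side force is moderate (6 N), so I relax toward it and turn on.

Request:
apply_moves([
  [[0.7, -0.3, -0.3, 0.1, 0, 0, 0], [0.7, -0.3, -0.3, 0.2, 0, 0, 0], [0.7, -0.3, -0.3, 0.3, 0, 0, 0], [0.7, -0.3, -0.3, 0.4, 0, 0, 0], [0.7, -0.3, -0.3, 0.4, 0, 0, 0]],
])

```text
time: 18.05
ee_pos: [0.4992, 0.1529, 0.0931]
tcp_rot: [59.0, 89.7, 2.4]
wrist_force: [-2.9, -2.7, 10.7]
opening: 0.0095
```

```bash
python3 -c "
from h import *
o=get_obs();print(o['q'].round(1),o['torque'].round(3),o['wrist_force']);delta((.4998,.1537,.093),-10.45,1)"
```

```text
[17.1  0.5 -9.9 79.4 -0.1 73.6] [-0.58   0.769 -0.038] [-2.91661571 -2.73439953 10.70206409]
flip 1 shift mm [ 0.1  0.9 -0.3] rotvec [-0.805   0.0039 -0.0028] deg 46.1
```

Request:
apply_moves([
  [[0.8, -0.3, 0, 0.1, 0, 0, 0], [0.8, -0.3, 0, 0.2, 0, 0, 0], [0.8, -0.3, 0, 0.3, 0, 0, 0], [0.8, -0.3, 0, 0.4, 0, 0, 0], [0.8, -0.3, 0, 0.4, 0, 0, 0]],
])

```text
time: 18.55
ee_pos: [0.4988, 0.1527, 0.093]
tcp_rot: [82.5, 89.7, 2.8]
wrist_force: [-4.5, -1.4, 11.7]
opening: 0.0095
```

```bash
python3 -c "
from h import *
o=get_obs();print(o['q'].round(1),o['torque'].round(3),o['wrist_force']);delta((.4998,.1537,.093),-10.45,1)"
```

```text
[ 17.1   0.4 -10.   79.4  -0.1  96.8] [-0.296  1.096 -0.008] [-4.45325479 -1.41571564 11.70165097]
flip 1 shift mm [ 0.   1.1 -0.8] rotvec [-1.2085  0.0034 -0.0038] deg 69.2
```

Request:
apply_moves([
  [[0.8, -0.3, 0, 0.1, 0, 0, 0], [0.8, -0.3, 0, 0.2, 0, 0, 0], [0.8, -0.3, 0, 0.3, 0, 0, 0], [0.8, -0.3, 0, 0.37, 0, 0, 0], [0.8, -0.3, 0, 0.37, 0, 0, 0]],
])

```text
time: 19.05
ee_pos: [0.4984, 0.1527, 0.093]
tcp_rot: [107.1, 89.7, 6.1]
wrist_force: [-4.6, -1.2, 11.6]
opening: 0.0091
```

```bash
python3 look.py pics/w12.png; python3 -c "
from h import *
o=get_obs();print(o['q'].round(1),o['torque'].round(3),o['wrist_force']);delta((.4998,.1537,.093),-10.45,1)"
```

```text
19.05 [ 1.710e+01  3.000e-01 -1.000e+01  7.940e+01 -1.000e-01  1.181e+02] [0.4984 0.1527 0.093 ] [107.1  89.7   6.1] 0.0091 [-4.62 -1.21 11.61]
[0.5143 0.2329 0.2362] [-18.71  -0.3  -11.03]
[ 1.71e+01  3.00e-01 -1.01e+01  7.94e+01 -1.00e-01  1.18e+02] [-0.192  1.038  0.024] [-5.49935527 -0.36821684 11.96967632]
flip 1 shift mm [ 0.   1.2 -1.2] rotvec [-1.5791  0.0026 -0.005 ] deg 90.5
```

View pics/w12.png

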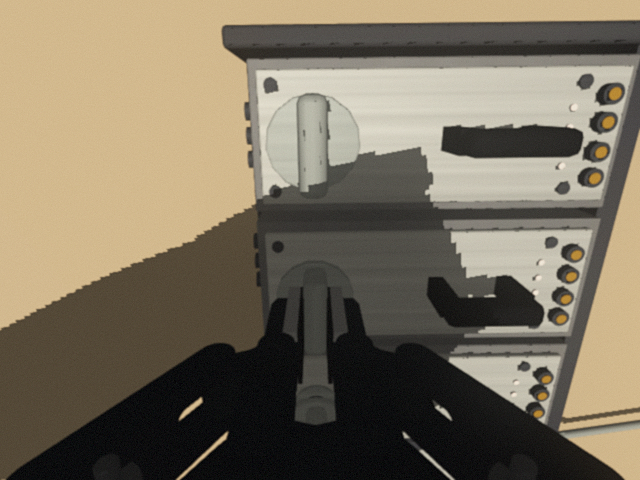

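The wing at (315,320) is now crosswise, parallel to the neighbour's at (313,143). I'll ease up a little, then release.

Request:
apply_moves([
  [[-0.5, 0, 0, 0, 0, 0, 0], [-1.5, 0, 0, 0, 0, 0, 0], [-2.5, 0, 0, 0, 0, 0, 0], [-2.5, 0, 0, 0, 0, 0, 0]],
])

```text
time: 19.5
ee_pos: [0.4983, 0.1527, 0.096]
tcp_rot: [108.1, 89.7, 7.2]
wrist_force: [-2.9, -0.1, 8.6]
opening: 0.0097
```

Request:
apply_moves([
  [[0, 0, 0, 0, 0, 0, 0.15], [0, 0, 0, 0, 0, 0, 0.25], [0, 0, 0, 0, 0, 0, 0.3], [-2, 0, 0, 0, 0, 0, 0.3], [-10, 0, 0, 0, 0, 0, 0.3], [-30, 0, 0, 0, 0, 0, 0.3], [-60, 0, 0, 0, 0, 0, 0.3], [-80, 0, 0, 0, 0, 0, 0.3], [-80, 0, 0, 0, 0, 0, 0.3]],
])

```text
time: 20.4
ee_pos: [0.4987, 0.153, 0.1792]
tcp_rot: [113.2, 89.5, 12.3]
wrist_force: [-0.6, 0.3, 0.5]
opening: 0.0256
```

```bash
python3 look.py pics/w13.png;python3 bay.py|grep -E "nb|TILT"
python3 - <<'E'
from h import *
p=cams.camera("top"); cv2.imwrite("pics/top13.png",p["pixels"][:,:,::-1]); w=cloud(p)
for P,c in comps(w,.09,.13,(.4,.7,0,.3),15): print("top",len(P),c.round(0),np.median(P[:,2]).round(4),rect(P))
E
```

```text
20.4 [ 17.1  -0.2  -1.1  88.6  -0.  118. ] [0.4987 0.153  0.1792] [113.2  89.5  12.3] 0.0256 [-0.58  0.31  0.47]
[0.5139 0.233  0.3225] [-18.6   -0.51 -10.93]
TILT tool x [ 0.007   0.0013 -1.    ]
nbplate 15797 [400. 127.] 0.0795 [0.5689 0.2127 0.0795] (array([0.5640661 , 0.21173648]), (154.02401733398438, 57.46475601196289), -10.548149108886719)
nbplate 11796 [393. 226.] 0.0795 [0.5561 0.1462 0.0795] (array([0.55214868, 0.14323575]), (154.1025390625, 57.61980438232422), -9.559417724609375)
nbplate 6738 [394. 305.] 0.0795 [0.5495 0.0825 0.0796] (array([0.53900958, 0.07404693]), (153.0535888671875, 58.30977249145508), -10.042701721191406)
nbhandle 444 [312. 133.] 0.1172 [0.5118 0.2221 0.117 ] (array([0.51160107, 0.22168886]), (33.52177429199219, 9.650428771972656), 79.28396606445312)
nbhandle 1213 [439. 132.] 0.109 [0.5843 0.2085 0.1088] (array([0.58510077, 0.20819411]), (39.99948501586914, 10.089875221252441), -9.868675231933594)
nbhandle 855 [313. 246.] 0.1161 [0.4996 0.1554 0.1154] (array([0.4992348 , 0.15331827]), (33.42170715332031, 9.999920845031738), 79.3377685546875)
nbhandle 
[... 1111 characters left out ...]
87904]), (35.14482879638672, 34.92053985595703), -5.453956604003906)
nbtop 1190 [418. 332.] 0.1075 [0.5596 0.073  0.105 ] (array([0.55998633, 0.07116407]), (40.11344528198242, 10.815909385681152), -9.155845642089844)
top 83 [260. 225.] 0.1075 (array([0.57330011, 0.14144179]), (39.628604888916016, 10.507421493530273), -11.431594848632812)
top 81 [289. 231.] 0.1076 (array([0.56020276, 0.07270618]), (39.41919708251953, 10.4224214553833), -9.954139709472656)
top 33 [259. 258.] 0.098 (array([0.49926889, 0.14164757]), (28.032835006713867, 8.866737365722656), -4.6594696044921875)
top 185 [283. 263.] 0.0988 (array([0.48618118, 0.08646026]), (34.50135803222656, 32.69749069213867), -88.91614425182343)
```

View pics/w13.png

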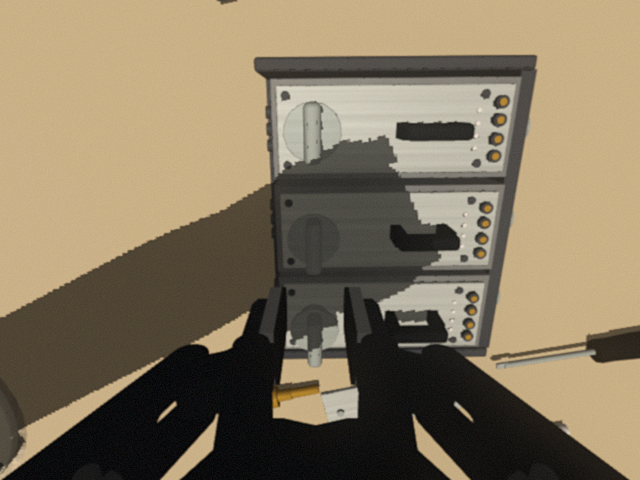

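Wing angle is 79.3° (neighbours 79.3°). The flange sprang up to 0.0973, about 6.8 mm pushed in, and the plate is flush at 0.0795. The gripper is clear at z = 0.179, so I'm handing in.

```bash
python3 -c "
from workcell import bot
print(bot.job_done())"
```

```text
the job is handed in; nothing more can be done
None
```

View pics/top13.png

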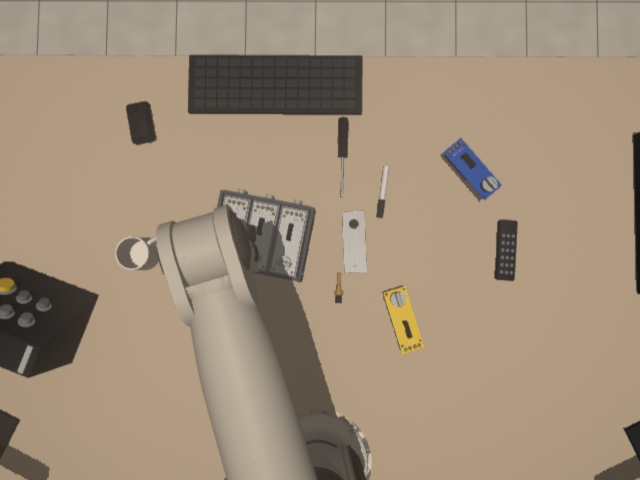

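I plugged the aluminium module into the middle bay and locked its stud, and handed the job in at about 20.5 s; the hand-in gave no verdict. I pressed the stud until it bottomed (12 N at the wrist, about 13.5 mm in), turned it 90.5° clockwise, eased up and let go.

The last checks, taken before handing in:
- **Face plate:** its top is at 0.0795 m, the same as both neighbours. The handle is within about 1 mm of its place.
- **Wing:** it lies at 79.3°, parallel to the neighbours' wings.
- **Stud:** it had sprung up about 6.7 mm from the bottom, to about 6.8 mm pushed in. That matches the catch.
- **Gripper:** it was open and clear, and the force reading was back near zero.
- **Other things:** in the top picture the blank, driver, probe, remote, mug, marker and look-alikes have not visibly moved. The arm hides the spark plug there. I last saw it in the wrist view during the turn, lying beside the rack, but did not measure it.

One disagreement: the wrist camera reads about 1 mm to one side of the gripper's own centre, and I corrected for that when gripping the wing. Side force during the turn reached about 6 N, which I relaxed as I went.

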